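# Right the fallen tin of panel cleaner against the enclosure

## Robot

A 7-joint arm with a two-finger parallel gripper is mounted at the origin on the work surface. World frame = base frame: x ahead of the robot, y to its left, z up, the work surface at z = 0. Lengths are in m, angles in rad, forces in N, time in s.
With the tool pointing down it reaches from about 0.425 to 1.025 m from the base axis. Payload 3.6 kg.
Tool frame: the origin (TCP) lies at the very end of the fingers, on their centre line; the grasp point (between the pads) lies 19 mm behind it; y points along the fingers, z is the direction in which the jaws open and shut, and the axes are right-handed (so a half turn about y gives the same grasp; the last joint's range is limited). The gripper opens to 85 mm and grips with 20 to 120 N. Pads are 22 mm wide; open, the fingers measure 114 mm over their backs; the gripper's body (76 mm by 85 mm) begins 54 mm behind the grasp point. The pads swing forward as they close: fully open they stand 13 mm farther back than shut.
Start: joints at [1.103, 0.591, 0.048, 1.609, -0.033, 0.943, -0.034], TCP at [0.265, -0.675, 0.231] pointing down, gripper open.
Joint ranges: [-2.69, 2.69], [-0.47, 2.24], [-1.27, 1.36], [0.19, 2.51], [-1.53, 4.68], [0.08, 2.07], [-3.09, 3.09]. Speed limits (rad/s): [2.57, 2.57, 3.14, 3.14, 3.14, 3.14, 3.14].

## Interface

Orientations are given as a rotation vector (axis times angle).
In Python, from rig import robot, optics gives the robot as it stands.
- The arm moves only by the tool send_rows, never from a script. Its argument "moves" is one flat list of numbers, 6 for each row, row after row: the shift along the world's x, y, z in cm, then the turn, a rotation vector about the world's x, y, z in degrees. In form: [dx, dy, dz, ax, ay, az, dx, dy, dz, ax, ay, az, ...]. A call has exactly 5 rows; each row is the pose to reach, as a shift and turn from the pose commanded when the call began; what a row does not reach only later rows make up. A row lasts 1/8 s, in which the tool goes at most 62.5 mm and 10.7 degrees, less where a joint would pass 70% of its speed; a pose out of reach is approached as far as the arm can. A call with a gripper value outside its range is refused whole. "gripper" is the closure, from 0 (fully open) to 1 (shut), set as the call begins (left out, the last holds). The fingers move at their own pace and stop on an object; "grip_force" is the grip in N (left out, the last holds). Time passes only in rows, so rows that repeat a pose let the fingers close, or fill a call up. It gives the time, the measured TCP pose, the force and the opening at its end, in the units of the state.
- robot.get_obs(): the state, without advancing time (a new reading comes with each control period).
- optics.capture(name): name is "scene" or "top" or "wrist"; returns the picture (400x640x3 uint8, red, green, blue); there is no depth.
- optics.calibration(name): a dict with "fx", "fy", "cx", "cy" (pixels), "extrinsics" (4x4, takes a point from camera to world coordinates). Camera axes: x right, y up, looking along -z (the intrinsics and any distortion apply to the point x, -y, -z); pixel columns grow to the right and rows downward; lengths in m; the calibration is good to about 2 mm. A picture is of the moment at which its call begins: read the wrist's pose just before it. calibration takes no time and is no camera call; for the wrist camera it gives the pose at the moment of the call.
- robot.hand_in(): hands the job in, once; it reports no verdict.
The state is a dict: "time": time; "joint_positions": joint angles; "qvel": joint speeds; "effort": joint torques, N m; "tcp_pos": TCP position; "tool_rot": TCP orientation; "contact_force": force on the tool from outside, world axes, zero at the start; "torque": the same for the moment, N m; "gripper_width": opening from 0.0 (shut) to 1.0 (fully open).
Only numpy, scipy, OpenCV 4.12 (cv2) and the standard library are available. Lean on these libraries where they do the work, as an engineer would, in place of code of your own. Each camera call takes 0.05 s, during which the arm holds its last target.

## Task

The flat blue tin of panel cleaner has fallen over on the bench. Tip it up by its cap with its foot staying on the bench, lean its top against the side of the grey enclosure, and push its foot in so that the top slides up the enclosure until the tin stands; then press it firmly home, flat against the enclosure between the bottle and the jar. Never let it bear on the enclosure with more than about a kilogram's push (10 N), as the thin tin dents, and leave the other things where they are.

Things in the scene. Friction and masses are not known exactly. Their poses are not given: they have to be found in the camera images.
- tin: Blue flat tin with pale label, black cap; body 155 mm long, 95 wide, 50 thick, 0.4 to 0.6 kg, rigid, closed. Starts lying on a broad face, cap end towards the enclosure. Origin: centre of its base (25 mm above the bench while it lies). x: from base to cap; y: across its width; z: through its thickness, up while it lies, away from the enclosure once it stands against it.
- cap (a point): Centre of the tin's round black cap, 34 mm in diameter, 20 mm long: on the tin's x axis, 168 mm from the base (the cap's end is 178 mm from it). The tin's centre of mass lies about 80 mm from the base, so it rocks onto its base by itself within about 17 degrees of upright.
- enclosure: Light grey steel enclosure on its back, fixed, open at the top, 400 x 300 mm, 200 mm high. Origin: on the bench, middle of the lower edge of its near side, the flat upright wall the tin is to stand against. x: along that wall; y: level, out of it towards the tin; z up. Friction of the tin: about 0.3 on this wall, 0.6 on the bench.
- bottle: White plastic bottle with a red cap, 64 mm in diameter, 170 mm high, standing by the wall to one side of the tin's place (either side). Origin: centre of its base. Not to be moved.
- jar: Pale jar with a yellow lid, 72 mm in diameter, 100 mm high, standing by the wall on the other side of the tin's place. Origin: centre of its base. Not to be moved.
- driver: Screwdriver with a red handle, 200 mm long, lying on the bench beside the tin along its own x. Origin: under its middle. Not to be moved.
- breaker: Pale three-pole circuit breaker with a black toggle, 54 by 85 mm and 74 mm high, lying on its back on the bench beside the tin. Origin: centre of its underside. Not to be moved.
Mind the look-alikes: they are no part of the job. What is shaped like the tin but brown or turquoise is not meant.

How it is judged:
On the way, in this order (a step that is already met when the one before it is completed fails the run):
1. the tin, tipped up by 30 to 60 degrees, leans with its top on the side of the enclosure (angle between tin's own x axis and vertical between 0.52 and 1.05 rad and contact force between tin and enclosure above 0.3 N), for 0.2 s.
2. the tin, within 15 to 27 degrees of upright, still has its top on the side of the enclosure (angle between tin's own x axis and vertical between 0.26 and 0.47 rad and contact force between tin and enclosure above 0.1 N), for 0.05 s.
3. the upright tin is pressed home against the side of the enclosure with more than 3 N (angle between tin's own x axis and vertical below 0.06 rad and contact force between tin and enclosure above 3 N), for 0.1 s.
At the end, for the whole second after the job is handed in: The tin stands on its base on the bench, upright within 3 degrees, its broad face flat (within about 3 degrees) against the near side of the enclosure with a gap of at most 4 mm, between the bottle and the jar, at rest and released (angle between tin's own x axis and vertical below 0.05 rad and y of tin in the frame of enclosure between 0.02 and 0.029 m and x of tin in the frame of enclosure between -0.095 and 0.095 m and height (world z) of tin below 0.006 m and angle between the y axis of tin and the x axis of enclosure, either way round below 0.06 rad and linear speed of tin below 0.01 m/s); the robot touches nothing.
It fails at once if the tin is pressed against the enclosure with more than 15 N (contact force between tin and enclosure above 15 N).
It fails at once if the foot of the tin is lifted off the bench (centre of its base more than 50 mm up) (height (world z) of tin above 0.05 m).
It fails at once if the bottle, the jar, the screwdriver or the circuit breaker is moved by more than 15 mm (distance of any of bottle, jar, driver, breaker from where it was at the start of the episode above 0.015 m).
It also fails if it takes over 61 s, if anything falls off the work surface, if the arm or the gripper's body presses on something with over 40 N, if the wrist force passes 120 N, or if a joint passes its speed limit or range.

## Working session

There is one attempt and no reset: what is moved stays moved. The work goes in short steps, Python scripts to look and compute and a tool call to move; the robot and the scene stay as the last step left them, time stands still between calls to the robot, and variables do not carry over. Pictures are saved under pics/ and viewed, and the job is handed in when it is done.

Besides the shell and the picture viewer there is one more tool, called after "Call:" by a JSON object that holds its "api" and its "payload". send_rows: Moves the arm, as the interface text tells. Its arguments: {"type":"object","properties":{"moves":{"type":"array"},"gripper":{"type":"number"},"grip_force":{"type":"number"}},"required":["moves"]}

```bash
ls; mkdir -p pics
python3 - <<'E'
from rig import robot, optics
import cv2
o=robot.get_obs()
for k in o: print(k,o[k])
for n in ["scene","top","wrist"]:
    im=optics.capture(n); cv2.imwrite(f"pics/a_{n}.png",im[:,:,::-1])
    c=optics.calibration(n); print(n,c)
E
```

```text
pics
time 0.0
joint_positions [ 1.10349551  0.59213432  0.04830301  1.60986198 -0.03329836  0.94269748
 -0.03370101]
qvel [-0.00096115  0.00054785 -0.00163525 -0.00134348  0.00055679 -0.00058656
  0.00017682]
effort [-1.02377177e-03 -5.48681903e+01  1.54592235e+00 -1.98120832e+01
  9.34057462e-03  8.77148181e-03 -2.53949608e-06]
tcp_pos [ 0.26443117 -0.67414494  0.23011523]
tool_rot [-0.38214093  2.01960014 -2.01502636]
contact_force [-0.44141544 -0.5176873  -0.1084678 ]
torque [0.02833238 0.01080066 0.00353058]
gripper_width 1.0022889297150324
scene {'fx': 473.6537360993102, 'fy': 473.6537360993102, 'cx': 312.7712653055046, 'cy': 206.87239343232966, 'extrinsics': array([[ 0.59635569, -0.56080995,  0.57432751,  1.22159871],
       [ 0.80252073,  0.40057918, -0.4421502 , -0.38216898],
       [ 0.01789859,  0.72458852,  0.68894929,  0.78571937],
       [ 0.        ,  0.        ,  0.        ,  1.        ]])}
top {'fx': 460.8293653744476, 'fy': 460.8293653744476, 'cx': 321.98082216974274, 'cy': 200.64441851505532, 'extrinsics': array([[ 0.04485057,  0.97550569, -0.21535339,  0.4159038 ],
       [-0.99899226,  0.04416275, -0.00800712,  0.08197953],
       [ 0.00169961,  0.21549549,  0.97650336,  0.91576733],
       [ 0.        ,  0.        ,  0.        ,  1.        ]])}
wrist {'fx': 333.44541327625967, 'fy': 333.44541327625967, 'cx': 317.7299417609005, 'cy': 193.85941067146177, 'extrinsics': array([[ 3.64813015e-01,  8.91524277e-01,  2.68506850e-01,
         3.32961393e-01],
       [-9.31080576e-01,  3.49516008e-01,  1.04534784e-01,
        -6.47469969e-01],
       [-6.52145232e-04, -2.88137162e-01,  9.57588926e-01,
         3.72653974e-01],
       [ 0.00000000e+00,  0.00000000e+00,  0.00000000e+00,
         1.00000000e+00]])}
```

View pics/a_scene.png

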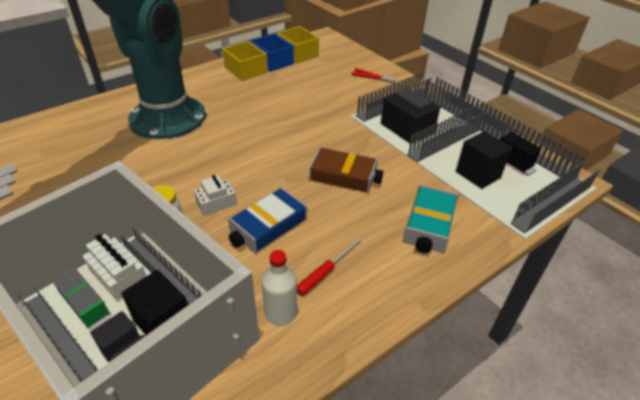

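View pics/a_top.png

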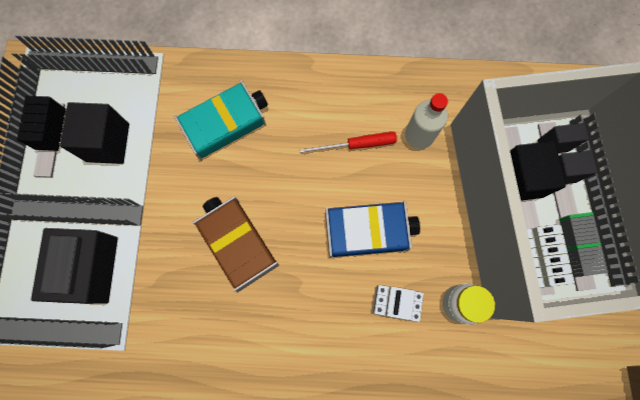

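```bash
cat > h.py <<'E'
import numpy as np, cv2
from rig import robot, optics
def ray(c,u,v):
    d=np.array([(u-c['cx'])/c['fx'],-(v-c['cy'])/c['fy'],-1.]); E=np.array(c['extrinsics'])
    return E[:3,3],E[:3,:3]@d
def onz(c,u,v,z):
    p,d=ray(c,u,v); return p+d*(z-p[2])/d[2]
def proj(c,P):
    E=np.array(c['extrinsics']); q=E[:3,:3].T@(np.array(P)-E[:3,3])
    return np.array([c['cx']+c['fx']*q[0]/-q[2], c['cy']+c['fy']*q[1]/q[2]])
E
python3 - <<'E'
from h import *
t=cv2.imread('pics/a_top.png');s=cv2.imread('pics/a_scene.png')
cv2.imwrite('pics/b1.png',cv2.resize(t[170:330,310:510],None,fx=4,fy=3.7,interpolation=2)[:600])
cv2.imwrite('pics/b2.png',cv2.resize(t[50:330,380:560],None,fx=2.1,fy=2.1,interpolation=2))
cv2.imwrite('pics/b3.png',cv2.resize(s[150:350,150:350],None,fx=3,fy=3,interpolation=2))
c=optics.calibration('top')
hsv=cv2.cvtColor(t,cv2.COLOR_BGR2HSV)
m=cv2.inRange(hsv,(100,120,50),(125,255,255)); m[:, :300]=0;m[:,450:]=0
m=cv2.morphologyEx(m,cv2.MORPH_CLOSE,np.ones((25,25)))
k,_=cv2.findContours(m,0,2);k=max(k,key=cv2.contourArea);r=cv2.minAreaRect(k);print(r)
for z in(.05,):
  P=[onz(c,*q,z)[:2] for q in cv2.boxPoints(r)];print(z,np.round(P,4),np.mean(P,0))
  for i in range(4):print(np.linalg.norm(P[i]-P[i-1]),np.degrees(np.arctan2(*(P[i]-P[i-1])[::-1])))
E
```

```text
((368.2292175292969, 229.09742736816406), (47.872833251953125, 76.96568298339844), 84.95755004882812)
0.05 [[ 0.5917  0.0772]
 [ 0.6116 -0.0695]
 [ 0.5201 -0.078 ]
 [ 0.5009  0.0655]] [ 0.55607782 -0.00117933]
0.09148572307460863 7.359591510142236
0.1481021857721397 -82.26764265765705
0.09188218609903749 -174.70078966840583
0.14479699530377935 97.60749036330408
```

View pics/b1.png

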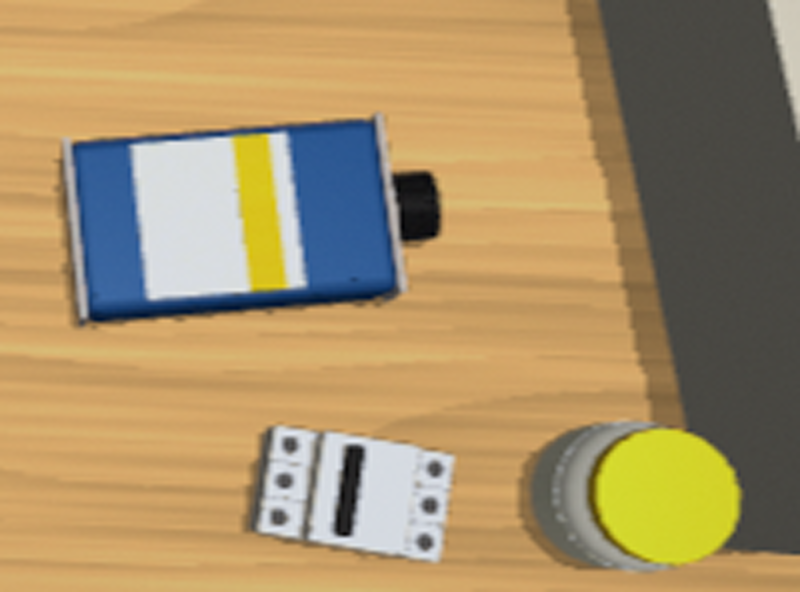

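View pics/b2.png

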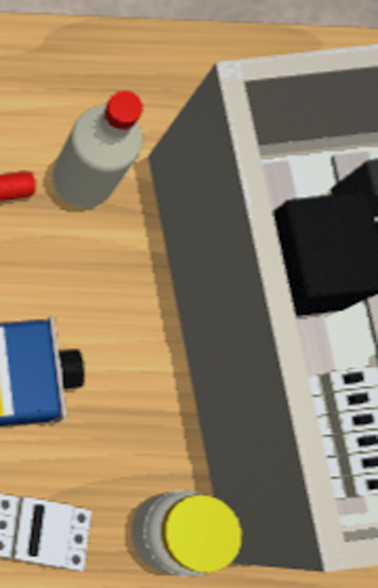

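View pics/b3.png

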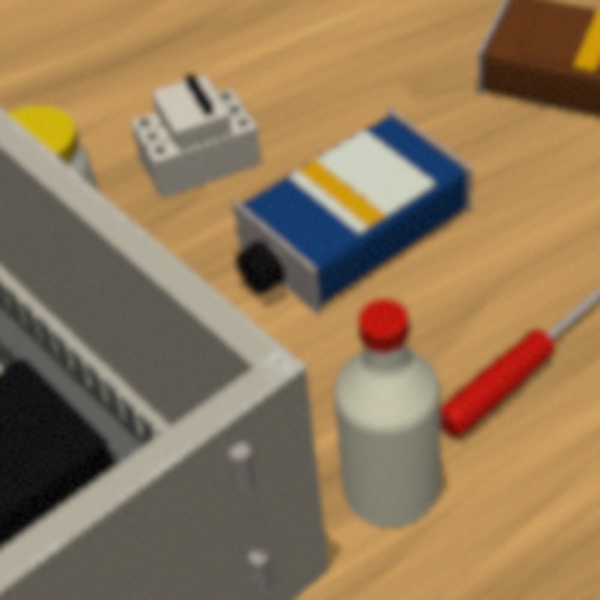

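Run:
```python
from h import *
c=optics.calibration('top')
tin=[onz(c,u,v,.05) for u,v in[(404.5,201.6),(410.7,246.5),(326.2,208.4),(329,254)]]
tin=np.array(tin)[:,:2];print(tin)
capm=tin[:2].mean(0);bm=tin[2:].mean(0);ax=capm-bm;print('capend',capm,'base',bm,np.linalg.norm(ax),np.degrees(np.arctan2(ax[1],ax[0])),'widths',np.linalg.norm(tin[0]-tin[1]),np.linalg.norm(tin[2]-tin[3]))
f=lambda a,b,z:(onz(c,*a,z)[:2],onz(c,*b,z)[:2])
for a,b,z in[((483.3,80.5),(534.8,321.4),.2),((451.4,125.2),(480,278.6),0)]:
    p,q=f(a,b,z);d=q-p;print('wall',p,q,np.linalg.norm(d),np.degrees(np.arctan2(d[1],d[0])))
print('bottlecap',onz(c,380+124/2.1,50+109/2.1,.17),'jar',onz(c,310+667/4,170+497/3.7,.1))
print('breaker',onz(c,310+350/4,170+490/3.7,.07))
print('driver',onz(c,302,151,.01),onz(c,396,139,.02))
# fine edge detection for wall: subpixel along rows
t=cv2.imread('pics/a_top.png').astype(float);g=t.sum(2)
# dark wall to pale rim
pts=[]
for v in range(95,300,8):
    u0=int(483.3+(v-80.5)*(51.5/240.9)); w=g[v,u0-8:u0+9]; d=np.diff(w); i=np.argmax(d)
    pts.append((u0-8+i+.5,v))
P=np.array([onz(c,u,v,.2)[:2] for u,v in pts]);pf=np.polyfit(P[:,0],P[:,1],1);print('rim fit y=',pf,np.std(P[:,1]-np.polyval(pf,P[:,0])),np.degrees(np.arctan(pf[0])))
```

```text
[[ 0.61213441 -0.06958085]
 [ 0.52604812 -0.08179279]
 [ 0.59199323  0.08031664]
 [ 0.50502925  0.07132642]]
capend [ 0.56909127 -0.07568682] base [0.54851124 0.07582153] 0.1528997002854246 -82.26461212056738 widths 0.08694815258815874 0.0874274375543872
wall [ 0.79364694 -0.17498673] [ 0.40234341 -0.24041642] 0.39673605436713777 -170.50741533076734
wall [ 0.79326427 -0.17629511] [ 0.47534569 -0.22740253] 0.32200029296756316 -170.8674748048612
bottlecap [ 0.76538114 -0.10753773  0.17      ] jar [ 0.42461704 -0.18673186  0.1       ]
breaker [ 0.42187938 -0.05470406  0.07      ]
driver [0.71850181 0.13525928 0.01      ] [ 0.74971071 -0.05657839  0.02      ]
rim fit y= [ 0.16811474 -0.30667194] 0.000454426056941031 9.543029163221952
```

Run:
```python
from h import *
from scipy.spatial.transform import Rotation as R
ct=optics.calibration('top');cs=optics.calibration('scene')
def tri(a,b):
    p,d=ray(ct,*a);q,e=ray(cs,*b);d/=np.linalg.norm(d);e/=np.linalg.norm(e)
    A=np.stack([d,-e],1);t=np.linalg.lstsq(A,q-p,rcond=None)[0];P,Q=p+d*t[0],q+e*t[1]
    return (P+Q)/2,np.linalg.norm(P-Q)
print('cap',tri((310+418/4,170+207/3.7),(150+263/3,150+267/3)))
print('bottlecap',tri((380+124/2.1,50+109/2.1),(150+384/3,150+312/3)))
# predicted cap tip etc. reprojected into top
b=np.array([.5465,.0765]);a=np.array([.1346,-.9909])
for P in [(*(b+a*.168),.025),(*(b+a*.178),.025)]: print(P,proj(ct,P),proj(cs,P))
# label centre check: tin midline from blue mask at scene: corners
for uv in[(150+237/3,150+207/3),(150+319/3,150+262/3),(150+392/3,150+112/3),(150+468/3,150+172/3)]: print('scene corner z=.05',onz(cs,*uv,.05))
o=robot.get_obs();M=R.from_rotvec(o['tool_rot']).as_matrix();print(M.round(3))
```

```text
cap (array([ 0.57179707, -0.09020634,  0.02521691]), np.float64(0.008087196960679948))
bottlecap (array([ 0.76639141, -0.10616737,  0.16968847]), np.float64(0.0033746460651109837))
(np.float64(0.5691128), np.float64(-0.08997120000000002), 0.025) [412.53337757 226.25274615] [235.25916036 238.3129526 ]
(np.float64(0.5704587999999999), np.float64(-0.09988019999999999), 0.025) [417.60234723 225.79935019] [231.55793848 240.65896331]
scene corner z=.05 [ 0.53270026 -0.08198928  0.05      ]
scene corner z=.05 [ 0.61389883 -0.06225698  0.05      ]
scene corner z=.05 [0.51082618 0.06830627 0.05      ]
scene corner z=.05 [0.6006272  0.07668919 0.05      ]
[[-0.931 -0.001  0.365]
 [-0.365  0.002 -0.931]
 [ 0.    -1.    -0.002]]
```

Call:
{"api": "send_rows", "payload": {"moves": [0, 0, 6, 0, 0, 8, 1, 2, 12, 0, 0, 16, 4, 7, 13, 0, 0, 24, 6.5, 12.5, 13, 0, 0, 32, 9.5, 18, 13, 0, 0, 40], "gripper": 0, "grip_force": 20}}

```text
time: 0.78
tcp_pos: [0.3599, -0.4934, 0.3614]
tool_rot: [-0.933, 1.564, -1.564]
contact_force: [1.4, 0.2, -0.0]
gripper_width: 1.0
```

Call:
{"api": "send_rows", "payload": {"moves": [2.6, 5, 0, 0, 0, 8, 5.2, 10, 0, 0, 0, 16, 7.8, 15, 0, 0, 0, 24, 10.4, 20, 0, 0, 0, 32, 13, 25, 0, 0, 0, 36]}}

```text
time: 1.4
tcp_pos: [0.49, -0.2434, 0.3612]
tool_rot: [-1.269, 1.112, -1.112]
contact_force: [0.6, -0.8, 0.9]
gripper_width: 1.0
```

Call:
{"api": "send_rows", "payload": {"moves": [2.6, 5, 0, 0, 0, 0, 5.2, 10, 0, 0, 0, 0, 7.8, 15, -3, 0, 0, 0, 8, 15.4, -9, 0, 0, 0, 8, 15.4, -14, 0, 0, 0]}}

```text
time: 2.02
tcp_pos: [0.5696, -0.0895, 0.2195]
tool_rot: [-1.269, 1.112, -1.111]
contact_force: [0.7, -1.2, -0.8]
gripper_width: 0.995
```

Tracking is exact. Now a look with the wrist camera before descending.

Run:
```python
from h import *
from scipy.spatial.transform import Rotation as R
o=robot.get_obs();print(o['joint_positions'].round(3))
M=R.from_rotvec(o['tool_rot']).as_matrix();print(M.round(3))
c=optics.calibration('wrist');im=optics.capture('wrist')[:,:,::-1]
cv2.imwrite('pics/c_w.png',im)
for P in[(.5691,-.09,.025),(.5705,-.0999,.025),(.5695,-.0895,.012)]:print(proj(c,P))
np.save('cw.npy',np.array(c['extrinsics']))
```

```text
[ 0.397  0.449 -0.431  1.945  0.255  0.8   -0.043]
[[ 0.132 -0.     0.991]
 [-0.991  0.     0.132]
 [-0.    -1.    -0.   ]]
[317.1240365 168.3184357]
[317.21256973 177.73836925]
[317.58170753 165.29493678]
```

View pics/c_w.png

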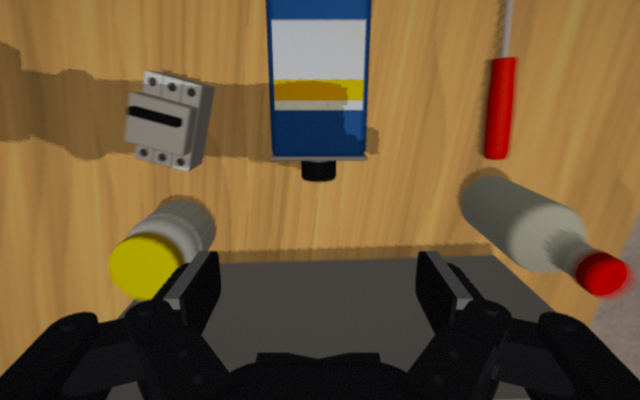

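Call:
{"api": "send_rows", "payload": {"moves": [0, 0, -5, 0, 0, 0, 0.1, -0.1, -10, 0, 0, 0, 0.1, -0.1, -15, 0, 0, 0, 0.1, -0.1, -19, 0, 0, 0, 0.1, -0.1, -20.6, 0, 0, 0]}}

```text
time: 2.7
tcp_pos: [0.5699, -0.0924, 0.0139]
tool_rot: [-1.27, 1.115, -1.112]
contact_force: [0.0, -0.9, 0.8]
gripper_width: 1.001
```

Call:
{"api": "send_rows", "payload": {"moves": [0, 0, 0, 0, 0, 0, 0, 0, 0, 0, 0, 0, 0, 0, 0, 0, 0, 0, 0, 0, 0, 0, 0, 0, 0, 0, 0, 0, 0, 0], "gripper": 1, "grip_force": 30}}

```text
time: 3.32
tcp_pos: [0.5718, -0.0923, 0.0171]
tool_rot: [-1.266, 1.111, -1.115]
contact_force: [-1.4, 0.5, 6.9]
gripper_width: 0.383
```

Run:
```python
from h import *
cv2.imwrite('pics/d_w.png',optics.capture('wrist')[:,:,::-1])
s=optics.capture('scene')[:,:,::-1];cv2.imwrite('pics/d_s.png',cv2.resize(s[120:360,120:360],None,fx=2.5,fy=2.5))
print(robot.get_obs())
```

```text
{'time': 3.425, 'joint_positions': array([ 0.26475946,  0.73700477, -0.25738724,  2.04984423,  0.45040621,
        0.40521603, -0.21576006]), 'qvel': array([-0.00126494,  0.00143814,  0.00016263,  0.00243593, -0.00174145,
        0.00072433, -0.00044906]), 'effort': array([ -0.14499537, -46.79573178,  -2.48834431,  -8.19431841,
        -0.04866089,  -0.25583516,  -0.06790698]), 'tcp_pos': array([ 0.57184592, -0.09232713,  0.01706156]), 'tool_rot': array([-1.26642399,  1.11076308, -1.11509412]), 'contact_force': array([-1.13700049,  0.19067986,  6.79539689]), 'torque': array([-0.00868065,  0.1420999 ,  0.04846302]), 'gripper_width': 0.3860100175753433}
```

View pics/d_w.png

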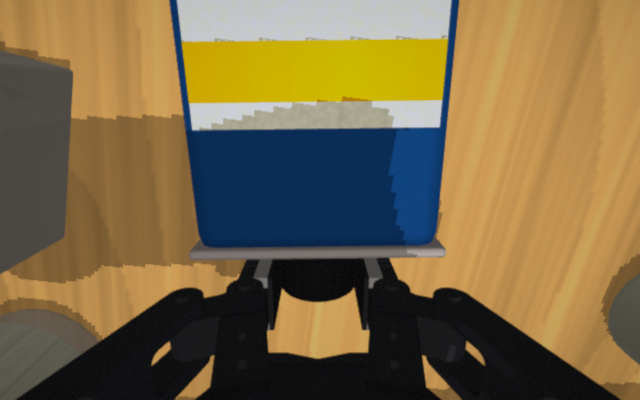

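View pics/d_s.png

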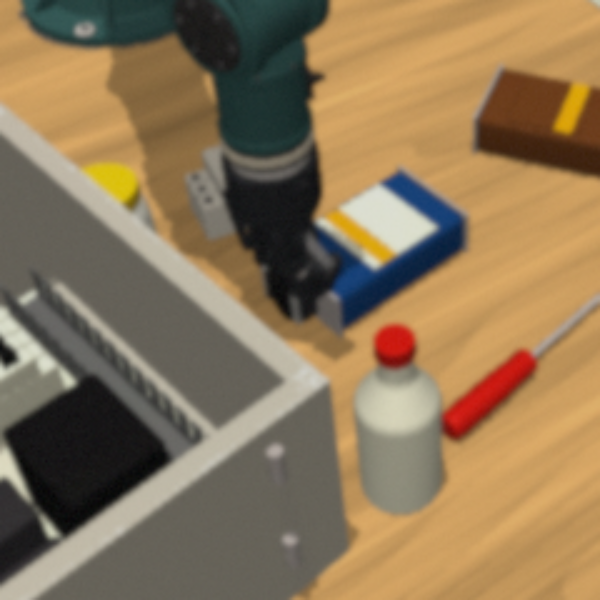

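Call:
{"api": "send_rows", "payload": {"moves": [0, 0.2, 1.5, -5, -0.7, 0, -0.1, 0.5, 2.9, -9.9, -1.3, 0, -0.1, 0.9, 4.3, -14.9, -2.0, 0, -0.2, 1.5, 5.7, -19.8, -2.6, 0, -0.3, 2.1, 7.0, -24.8, -3.3, 0]}}

```text
time: 4.05
tcp_pos: [0.568, -0.0705, 0.0864]
tool_rot: [-1.553, 0.851, -1.435]
contact_force: [-0.1, 0.3, -3.0]
gripper_width: 0.384
```

Run:
```python
from h import *
t=optics.capture('top')[:,:,::-1];s=optics.capture('scene')[:,:,::-1]
cv2.imwrite('pics/e.png',np.hstack([cv2.resize(s[120:360,150:350],None,fx=2,fy=2),cv2.resize(t[100:340,310:500],None,fx=2,fy=2)]))
o=robot.get_obs();print(o['joint_positions'].round(3),o['tcp_pos'],o['contact_force'],o['torque'],o['gripper_width'])
```

```text
[-0.342  0.654  0.203  2.113  0.689  0.501 -0.669] [ 0.56879098 -0.0655502   0.08534674] [ 0.1588623   1.3427339  -2.88728807] [1.0177572  0.02475736 0.00274945] 0.381577461053692
```

View pics/e.png

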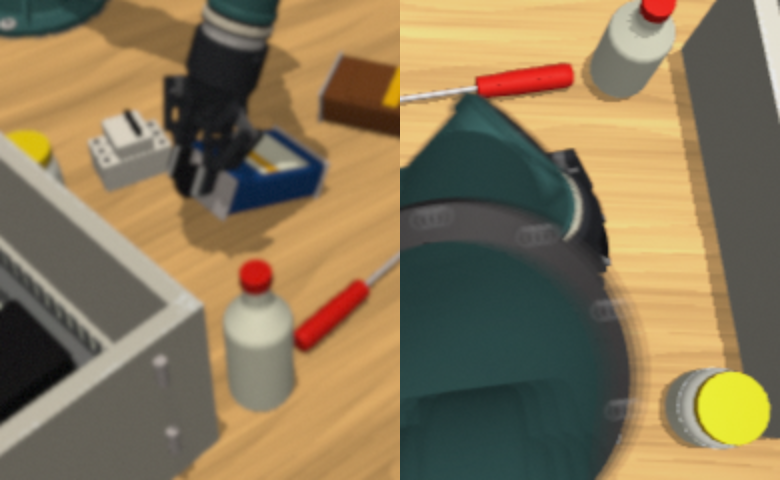

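Call:
{"api": "send_rows", "payload": {"moves": [0, -0.2, 1.2, -5, -0.7, 0, 0.1, -0.6, 2.6, -10.9, -1.5, 0, 0.1, -0.9, 3.9, -16.8, -2.2, 0, 0.2, -1.1, 5.1, -22.8, -3.0, 0, 0.2, -1.4, 5.9, -27.7, -3.7, 0]}}

```text
time: 4.78
tcp_pos: [0.5702, -0.0841, 0.1432]
tool_rot: [-1.839, 0.488, -1.766]
contact_force: [-0.3, 1.5, -2.3]
gripper_width: 0.379
```

Run:
```python
from h import *
t=optics.capture('top')[:,:,::-1];s=optics.capture('scene')[:,:,::-1]
cv2.imwrite('pics/f.png',np.hstack([cv2.resize(s[120:360,150:350],None,fx=2,fy=2),cv2.resize(t[100:340,310:500],None,fx=2,fy=2)]))
o=robot.get_obs();print(o['joint_positions'].round(3),o['tcp_pos'],o['contact_force'],o['torque'],o['gripper_width'])
from scipy.spatial.transform import Rotation as R
print(R.from_rotvec(o['tool_rot']).as_matrix().round(3))
```

```text
[-0.707  0.777  0.484  2.113  0.915  0.749 -1.004] [ 0.56997752 -0.0843428   0.14311949] [ 0.89428036  0.36920785 -2.18431192] [ 1.27698881  0.04025885 -0.02163913] 0.38359431093896096
[[ 0.079  0.106  0.991]
 [-0.598 -0.791  0.132]
 [ 0.798 -0.603  0.001]]
```

View pics/f.png

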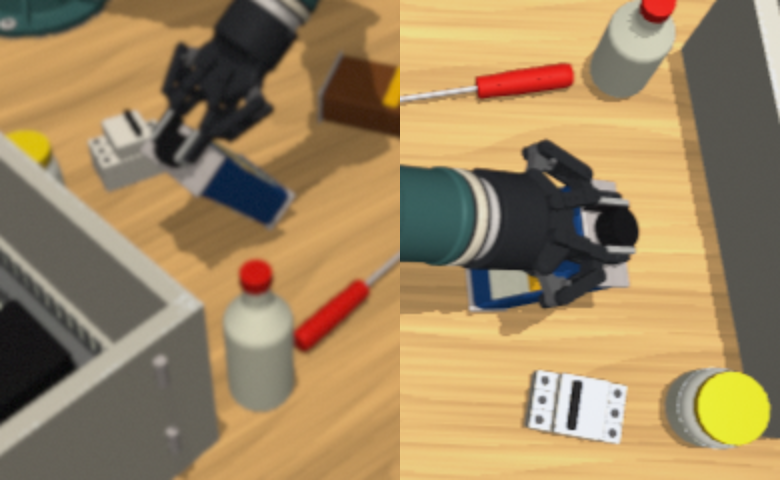

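Run:
```python
from h import *
ct=optics.calibration('top');cs=optics.calibration('scene')
print(onz(cs,150+270/2,120+226/2,0))
a=np.array([.132,-.991]);d=np.array([.991,.132])
b=np.array([.558,.005])
for s in(-.0475,.0475):
  for (u,w) in((0,0),(-.05*np.sin(np.radians(53)),.05*np.cos(np.radians(53)))):
    P=(*(b+d*s+a*u),w); print(s,np.array(P).round(3),(proj(cs,P)-[150,120])*2,(proj(ct,P)-[310,100])*2+[400,0])
```

```text
[0.59906916 0.01931886 0.        ]
-0.0475 [ 0.511 -0.001  0.   ] [213.51844945 189.16037601] [510.54779783 310.51500709]
-0.0475 [0.506 0.038 0.03 ] [238.20654615 154.74266578] [472.0895141  311.02502032]
0.0475 [0.605 0.011 0.   ] [267.08546928 232.18102108] [500.46833575 217.00254624]
0.0475 [0.6   0.051 0.03 ] [292.90443303 196.20953138] [462.53996977 214.37764324]
```

Call:
{"api": "send_rows", "payload": {"moves": [0.25, -1.5, 0, 0, 0, 0.4, 0.5, -3, -0.1, 0, 0, 0.8, 0.75, -4.5, -0.2, 0, 0, 1.2, 1, -6, -0.2, 0, 0, 1.5, 1.25, -7.5, -0.2, 0, 0, 1.8]}}

```text
time: 5.5
tcp_pos: [0.5822, -0.1614, 0.1423]
tool_rot: [-1.84, 0.455, -1.747]
contact_force: [0.1, 0.6, -2.1]
gripper_width: 0.382
```

Call:
{"api": "send_rows", "payload": {"moves": [0.15, -1, 0, 0, 0, 0, 0.25, -1.6, 0, 0, 0, 0, 0.4, -2.2, 0, 0, 0, 0, 0.45, -2.6, 0, 0, 0, 0, 0.5, -2.9, 0, 0, 0, 0]}}

```text
time: 6.12
tcp_pos: [0.5873, -0.1889, 0.1422]
tool_rot: [-1.84, 0.454, -1.746]
contact_force: [0.9, 0.9, -2.6]
gripper_width: 0.386
```

Run:
```python
from h import *
t=optics.capture('top')[:,:,::-1];s=optics.capture('scene')[:,:,::-1]
cv2.imwrite('pics/g.png',np.hstack([cv2.resize(s[140:340,150:350],None,fx=2,fy=2),cv2.resize(t[120:320,350:550],None,fx=2,fy=2)]))
o=robot.get_obs();print(o['joint_positions'].round(3),o['tcp_pos'],o['contact_force'],o['torque'],o['gripper_width'])
from scipy.spatial.transform import Rotation as R
print(R.from_rotvec(o['tool_rot']).as_matrix().round(3))
```

```text
[-0.586  0.804  0.586  2.141  1.118  0.579 -1.038] [ 0.5871979  -0.1893429   0.14244169] [ 0.62978431  0.43262835 -1.29762786] [ 1.29753192e+00  2.27336172e-01 -9.29098397e-04] 0.3835944600395865
[[ 0.095  0.13   0.987]
 [-0.594 -0.788  0.161]
 [ 0.799 -0.602  0.002]]
```

View pics/g.png

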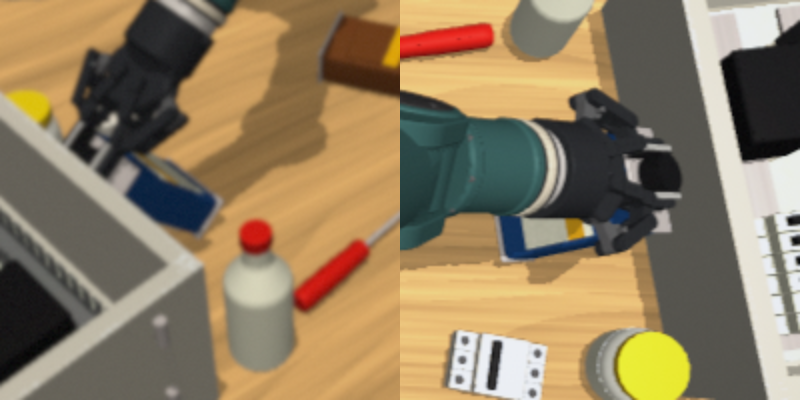

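Call:
{"api": "send_rows", "payload": {"moves": [0.0, -0.1, 0, 0, 0, 0, 0.05, -0.2, 0, 0, 0, 0, 0.05, -0.3, 0, 0, 0, 0, 0.05, -0.35, 0, 0, 0, 0, 0.05, -0.4, 0, 0, 0, 0]}}

```text
time: 6.85
tcp_pos: [0.5878, -0.193, 0.1423]
tool_rot: [-1.84, 0.454, -1.747]
contact_force: [-0.0, 1.8, -1.5]
gripper_width: 0.383
```

Call:
{"api": "send_rows", "payload": {"moves": [0.0, -0.05, 0, 0, 0, 0, 0, -0.1, 0, 0, 0, 0, 0, -0.15, 0, 0, 0, 0, 0, -0.2, 0, 0, 0, 0, 0, -0.2, 0, 0, 0, 0]}}

```text
time: 7.48
tcp_pos: [0.5876, -0.1952, 0.1424]
tool_rot: [-1.84, 0.454, -1.747]
contact_force: [1.1, 0.2, -2.1]
gripper_width: 0.378
```

Call:
{"api": "send_rows", "payload": {"moves": [0, 0, 0, 0, 0, 0, 0, 0, 0, 0, 0, 0, 0, 0, 0, 0, 0, 0, 0, 0, 0, 0, 0, 0, 0, 0, 0, 0, 0, 0], "gripper": 0.2}}

```text
time: 8.1
tcp_pos: [0.5877, -0.1951, 0.1424]
tool_rot: [-1.84, 0.454, -1.747]
contact_force: [-0.5, 0.3, -0.0]
gripper_width: 0.799
```

Run:
```python
from h import *
t=optics.capture('top')[:,:,::-1];s=optics.capture('scene')[:,:,::-1];w=optics.capture('wrist')[:,:,::-1]
cv2.imwrite('pics/i.png',np.hstack([cv2.resize(s[140:340,150:350],None,fx=2,fy=2),cv2.resize(t[120:320,350:550],None,fx=2,fy=2)]))
cv2.imwrite('pics/iw.png',w)
o=robot.get_obs();print(o['joint_positions'].round(3),o['tcp_pos'],o['contact_force'],o['torque'],o['gripper_width'])
```

```text
[-0.579  0.806  0.592  2.141  1.129  0.571 -1.04 ] [ 0.58765922 -0.19507509  0.14232883] [-0.94199507 -0.04934631 -0.2284863 ] [ 0.8011342   0.10148056 -0.0039762 ] 0.8002117675766967
```

View pics/i.png

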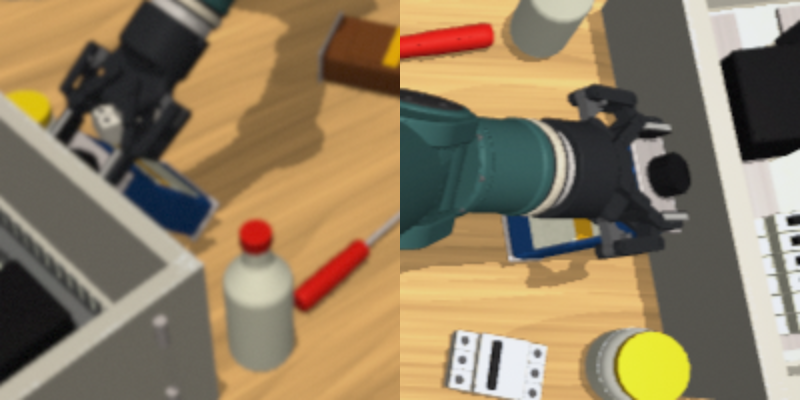

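View pics/iw.png

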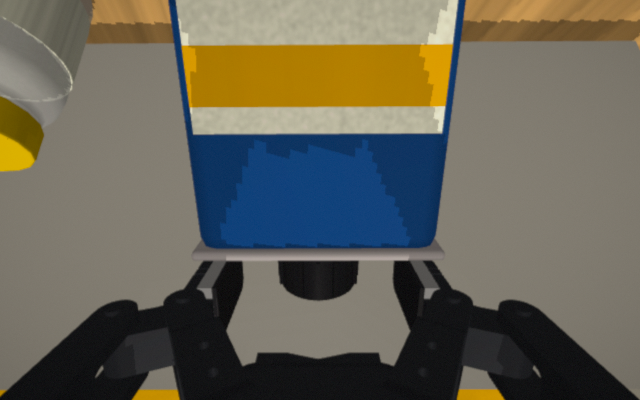

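Call:
{"api": "send_rows", "payload": {"moves": [-0.3, 1.6, 1.2, 0, 0, 0, -0.7, 3.9, 3.0, 0, 0, 0, -1.2, 7.1, 5.4, 0, 0, 0, -1.7, 10.2, 7.8, 0, 0, 0, -2.2, 13.4, 10.2, 0, 0, 0]}}

```text
time: 8.88
tcp_pos: [0.5652, -0.0603, 0.2452]
tool_rot: [-1.84, 0.455, -1.747]
contact_force: [0.5, 0.4, 0.1]
gripper_width: 0.802
```

Call:
{"api": "send_rows", "payload": {"moves": [0, 1, 0, 8.7, 1.4, 0, 0, 2, 0, 17.4, 2.8, 0, 0, 3, 0, 26.1, 4.3, 0, 0, 4, 0, 34.8, 5.7, 0, 0, 5, 0, 43.5, 7.1, 0], "gripper": 0.5}}

```text
time: 9.5
tcp_pos: [0.5655, -0.0108, 0.245]
tool_rot: [-1.378, 1.004, -1.203]
contact_force: [-0.0, -0.1, -0.7]
gripper_width: 0.502
```

Call:
{"api": "send_rows", "payload": {"moves": [0, 0, -1, 8.8, 1.4, 0, 0, 0, -4, 8.8, 1.4, 0, 0, 0, -7, 8.8, 1.4, 0, 0, 0, -10, 8.8, 1.4, 0, 0, 0, -10, 8.8, 1.4, 0]}}

```text
time: 10.12
tcp_pos: [0.5633, -0.0115, 0.1423]
tool_rot: [-1.283, 1.094, -1.089]
contact_force: [0.1, -0.1, 0.1]
gripper_width: 0.503
```

Run:
```python
from h import *
from scipy.spatial.transform import Rotation as R
o=robot.get_obs();print(o['time'],o['joint_positions'].round(3),o['tcp_pos'],o['contact_force'],o['gripper_width'])
print(R.from_rotvec(o['tool_rot']).as_matrix().round(3))
t=optics.capture('top')[:,:,::-1];s=optics.capture('scene')[:,:,::-1];w=optics.capture('wrist')[:,:,::-1]
cv2.imwrite('pics/j.png',np.hstack([cv2.resize(s[140:340,150:350],None,fx=2,fy=2),cv2.resize(t[120:320,350:550],None,fx=2,fy=2)]))
cv2.imwrite('pics/jw.png',w)
```

```text
10.125 [-0.093  0.513  0.046  2.045 -0.041  0.588  0.14 ] [ 0.56332815 -0.01146072  0.14229984] [ 0.1371612  -0.10532582  0.06964727] 0.5031137522225874
[[ 0.159 -0.004  0.987]
 [-0.987  0.     0.159]
 [-0.001 -1.    -0.004]]
```

View pics/j.png

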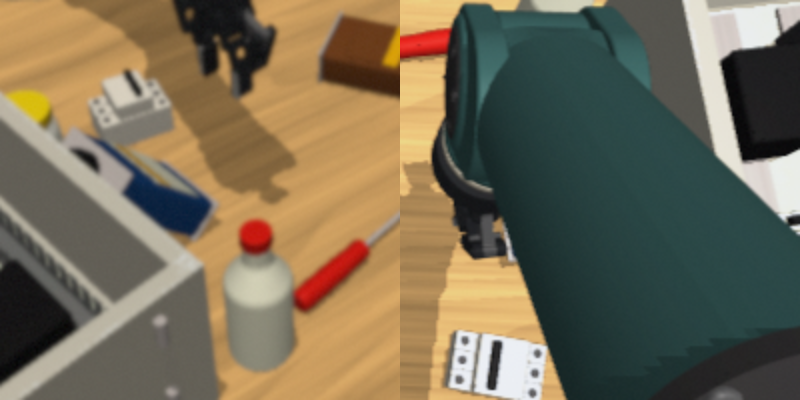

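View pics/jw.png

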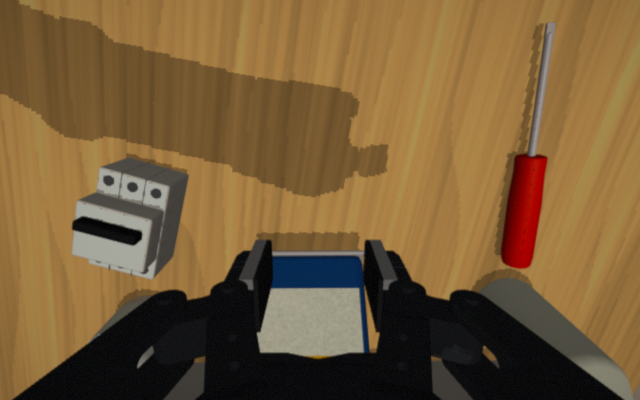

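Run:
```python
from h import *
c=optics.calibration('wrist');cs=optics.calibration('scene')
for u in(272,363): print(onz(c,u,252,.03))
n=np.array([-.166,.986]);w=np.array([.598,-.2062])
for u in(272,363): print(n@(onz(c,u,252,.03)[:2]-w))
print('pivot corner',onz(cs,150+193/2,140+234/2,0), n@(onz(cs,150+193/2,140+234/2,0)[:2]-w))
```

```text
[ 0.53736723 -0.07233315  0.03      ]
[ 0.61391141 -0.06017675  0.03      ]
0.14205775549714147
0.14133763431968327
pivot corner [ 0.60948693 -0.08811776  0.        ] 0.11452225504946609
```

Call:
{"api": "send_rows", "payload": {"moves": [0, 0, -2, -8.6, -1.4, 0, 0, 0, -4, -17.2, -2.8, 0, 0, 0, -6, -25.8, -4.2, 0, 0, 0, -8.5, -34.5, -5.6, 0, 0, -1, -11.0, -34.5, -5.6, 0]}}

```text
time: 10.9
tcp_pos: [0.5679, -0.0117, 0.0316]
tool_rot: [-1.664, 0.688, -1.521]
contact_force: [0.0, -0.6, -0.2]
gripper_width: 0.496
```

Call:
{"api": "send_rows", "payload": {"moves": [0, -0.5, 0, 0, 0, 0, 0, -1, 0, 0, 0, 0, 0.1, -1.6, 0, 0, 0, 0, 0.1, -2.3, 0, 0, 0, 0, 0.1, -2.3, 0, 0, 0, 0]}}

```text
time: 11.52
tcp_pos: [0.5666, -0.0455, 0.035]
tool_rot: [-1.662, 0.705, -1.535]
contact_force: [-0.1, -0.3, -0.0]
gripper_width: 0.5
```

Run:
```python
from h import *
o=robot.get_obs();print(o['time'],o['joint_positions'].round(3),o['tcp_pos'],o['contact_force'],o['gripper_width'])
t=optics.capture('top')[:,:,::-1];s=optics.capture('scene')[:,:,::-1];w=optics.capture('wrist')[:,:,::-1]
cv2.imwrite('pics/k.png',np.hstack([cv2.resize(s[140:340,150:350],None,fx=2,fy=2),cv2.resize(t[120:320,350:550],None,fx=2,fy=2)]))
cv2.imwrite('pics/kw.png',w)
```

```text
11.525 [-0.753  0.908  0.637  2.137  0.374  0.319 -0.507] [ 0.56657644 -0.04548673  0.03504623] [-0.12888379 -0.28120564 -0.03527704] 0.5002369768587908
```

View pics/k.png

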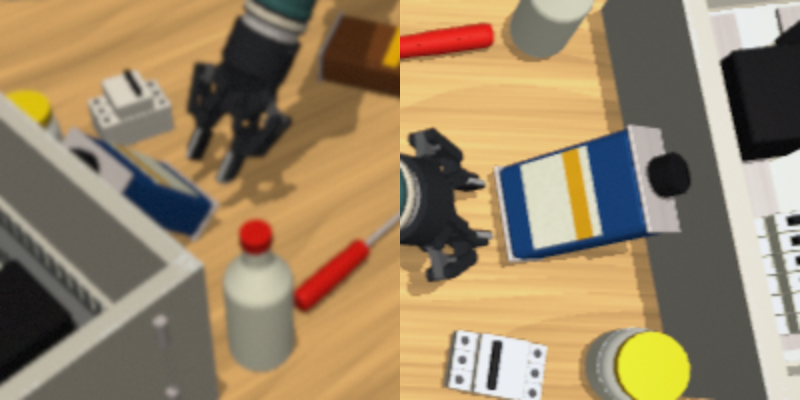

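View pics/kw.png

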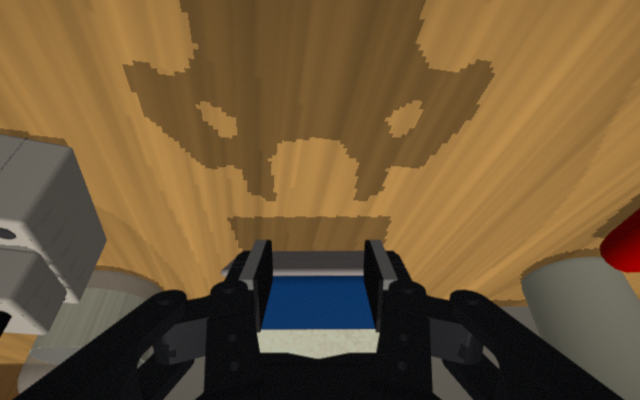

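Call:
{"api": "send_rows", "payload": {"moves": [0.1, -0.5, -0.1, 0, 0, 0, 0.2, -1.0, -0.2, 0, 0, 0, 0.2, -1.4, -0.3, 0, 0, 0, 0.3, -1.7, -0.4, 0, 0, 0, 0.3, -2.0, -0.4, 0, 0, 0]}}

```text
time: 12.3
tcp_pos: [0.57, -0.0627, 0.0297]
tool_rot: [-1.662, 0.703, -1.531]
contact_force: [-2.0, 6.5, 1.7]
gripper_width: 0.503
```

Call:
{"api": "send_rows", "payload": {"moves": [0, -0.15, 0, 0, 0, 0, 0.05, -0.3, 0, 0, 0, 0, 0.05, -0.45, 0, 0, 0, 0, 0.1, -0.6, 0, 0, 0, 0, 0.1, -0.7, 0, 0, 0, 0]}}

```text
time: 12.92
tcp_pos: [0.5715, -0.0686, 0.0294]
tool_rot: [-1.661, 0.702, -1.529]
contact_force: [-0.9, 4.9, 1.8]
gripper_width: 0.499
```

```bash
cat > look.py <<'E'
from h import *
import sys
o=robot.get_obs();print(o['time'],o['tcp_pos'],o['contact_force'])
n=np.array([-.166,.986]);w0=np.array([.598,-.2062]);print('tcp n',n@(o['tcp_pos'][:2]-w0))
t=optics.capture('top')[:,:,::-1];s=optics.capture('scene')[:,:,::-1]
cv2.imwrite('pics/%s.png'%sys.argv[1],np.hstack([cv2.resize(s[140:340,150:350],None,fx=2,fy=2),cv2.resize(t[120:320,350:550],None,fx=2,fy=2)]))
E
python3 look.py l
```

```text
12.925 [ 0.57150034 -0.06864245  0.0294111 ] [-0.86890844  4.8590396   1.78251129]
tcp n 0.14003068787303083
```

View pics/l.png

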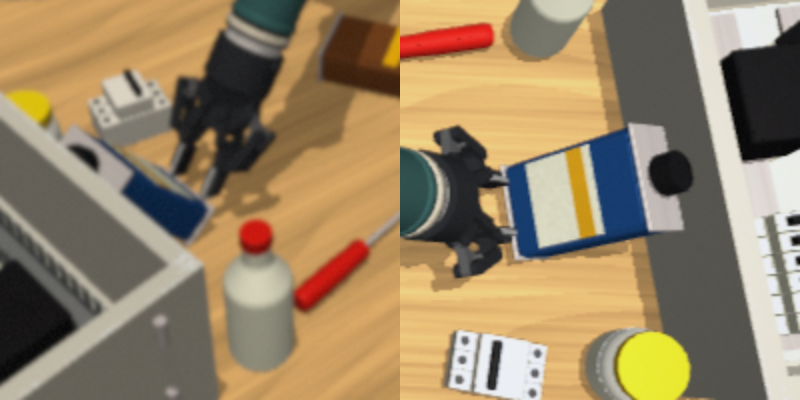

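Call:
{"api": "send_rows", "payload": {"moves": [0, -0.2, -0.05, 0, 0, 0, 0.05, -0.4, -0.1, 0, 0, 0, 0.1, -0.6, -0.15, 0, 0, 0, 0.15, -0.8, -0.2, 0, 0, 0, 0.2, -1.0, -0.3, 0, 0, 0]}}

```text
time: 13.65
tcp_pos: [0.5725, -0.0815, 0.0274]
tool_rot: [-1.664, 0.703, -1.533]
contact_force: [-0.4, 4.6, 1.9]
gripper_width: 0.501
```

Call:
{"api": "send_rows", "payload": {"moves": [0, -0.2, -0.05, 0, 0, 0, 0.05, -0.4, -0.1, 0, 0, 0, 0.1, -0.6, -0.15, 0, 0, 0, 0.15, -0.7, -0.2, 0, 0, 0, 0.15, -0.8, -0.2, 0, 0, 0]}}

```text
time: 14.28
tcp_pos: [0.574, -0.0893, 0.0253]
tool_rot: [-1.664, 0.703, -1.533]
contact_force: [-1.4, 2.7, -0.1]
gripper_width: 0.499
```

```bash
python3 look.py m
```

```text
14.275 [ 0.57396351 -0.08928946  0.0252536 ] [-1.38300645  2.68030658 -0.06507768]
tcp n 0.11926384950338667
```

View pics/m.png

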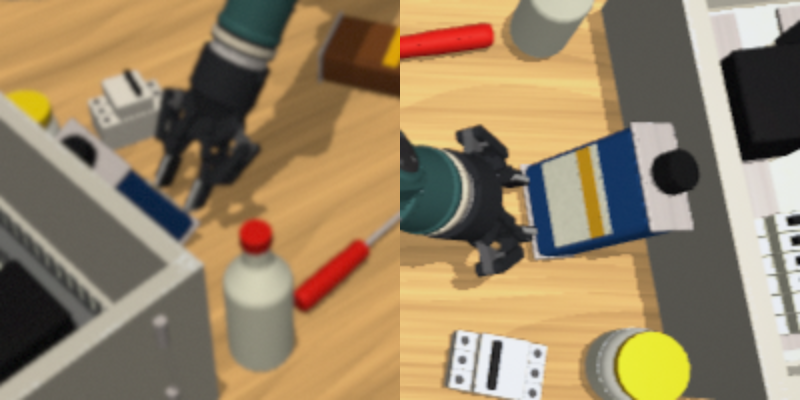

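Run:
```python
from h import *
c=optics.calibration('top');n=np.array([-.166,.986]);w0=np.array([.598,-.2062])
for uv in[(417.5,248.5),(412,203)]:
  P=onz(c,*uv,.021);print(P,n@(P[:2]-w0))
for z in(.17,.175):
  P=onz(c,350+(678-400)/2,120+172/2,z);print('captop',P,n@(P[:2]-w0))
for th in range(14,40,2):
  s,q=np.sin(np.radians(th)),np.cos(np.radians(th)); print(th,round(max(178*s-8*q,155*s)+50*q,1),end='; ')
```

```text
[ 0.52643308 -0.10050533  0.021     ] 0.11609505072438353
[ 0.61653223 -0.08956589  0.021     ] 0.11192488414318338
captop [ 0.58380325 -0.18828916  0.17      ] 0.0200167475081506
captop [ 0.58267757 -0.18647714  0.175     ] 0.021990260090565063
14 86.0; 16 90.8; 18 95.5; 20 100.3; 22 105.6; 24 110.8; 26 115.8; 28 120.6; 30 125.4; 32 129.9; 34 134.4; 36 138.6; 38 142.7;
```

Call:
{"api": "send_rows", "payload": {"moves": [0, 0, 0, 0, 0, 0, 0, -0.1, 0, 0, 0, 0, 0, -0.2, 0, 0, 0, 0, 0.05, -0.3, -0.05, 0, 0, 0, 0.05, -0.4, -0.1, 0, 0, 0]}}

```text
time: 15.0
tcp_pos: [0.5749, -0.0931, 0.0244]
tool_rot: [-1.663, 0.703, -1.533]
contact_force: [-0.8, 4.1, 0.8]
gripper_width: 0.5
```

```bash
python3 look.py m2
```

```text
15.0 [ 0.57487053 -0.09313433  0.02438307] [-0.76268184  4.13590201  0.78666563]
tcp n 0.11532223811908485
```

View pics/m2.png

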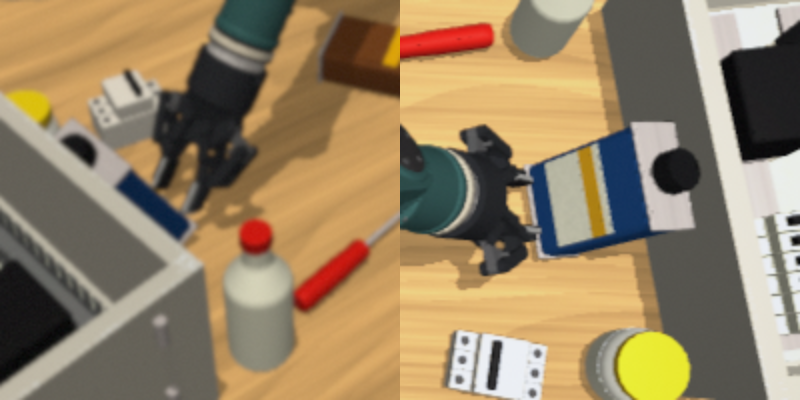

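Call:
{"api": "send_rows", "payload": {"moves": [0, -0.15, 0, 0, 0, 0, 0.05, -0.3, -0.1, 0, 0, 0, 0.1, -0.45, -0.1, 0, 0, 0, 0.1, -0.6, -0.2, 0, 0, 0, 0.1, -0.8, -0.2, 0, 0, 0]}}

```text
time: 15.72
tcp_pos: [0.5758, -0.1011, 0.0222]
tool_rot: [-1.663, 0.703, -1.533]
contact_force: [0.3, 2.6, 0.3]
gripper_width: 0.504
```

Call:
{"api": "send_rows", "payload": {"moves": [0, -0.1, 0, 0, 0, 0, 0.05, -0.2, 0, 0, 0, 0, 0.05, -0.3, -0.1, 0, 0, 0, 0.1, -0.4, -0.1, 0, 0, 0, 0.1, -0.5, -0.1, 0, 0, 0]}}

```text
time: 16.35
tcp_pos: [0.5765, -0.1061, 0.0212]
tool_rot: [-1.664, 0.703, -1.533]
contact_force: [0.6, 2.6, -0.2]
gripper_width: 0.498
```

```bash
python3 look.py m3
```

```text
16.35 [ 0.57654538 -0.10610759  0.02119125] [ 0.56011114  2.63614664 -0.23267172]
tcp n 0.10225258116770086
```

View pics/m3.png

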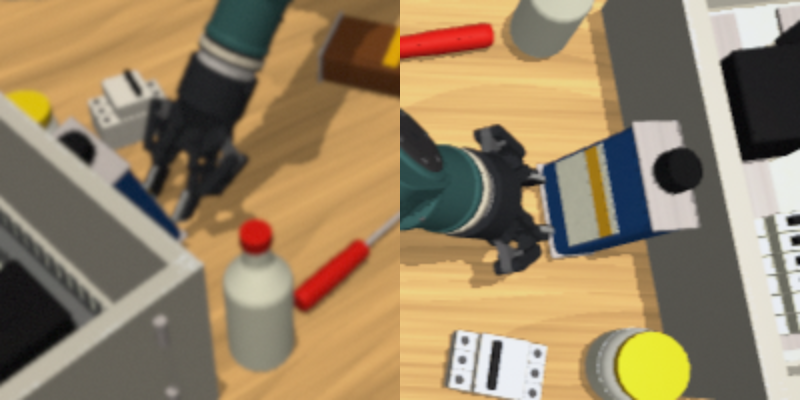

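Call:
{"api": "send_rows", "payload": {"moves": [0, -0.1, 0, 0, 0, 0, 0.05, -0.2, 0, 0, 0, 0, 0.05, -0.35, 0, 0, 0, 0, 0.1, -0.5, 0, 0, 0, 0, 0.1, -0.6, 0, 0, 0, 0]}}

```text
time: 17.08
tcp_pos: [0.5778, -0.1122, 0.0213]
tool_rot: [-1.664, 0.703, -1.533]
contact_force: [-1.3, 2.9, -1.1]
gripper_width: 0.5
```

```bash
python3 look.py m4
```

```text
17.075 [ 0.57776605 -0.11224746  0.02133157] [-1.27996357  2.85355025 -1.05631283]
tcp n 0.09599603779284868
```

View pics/m4.png

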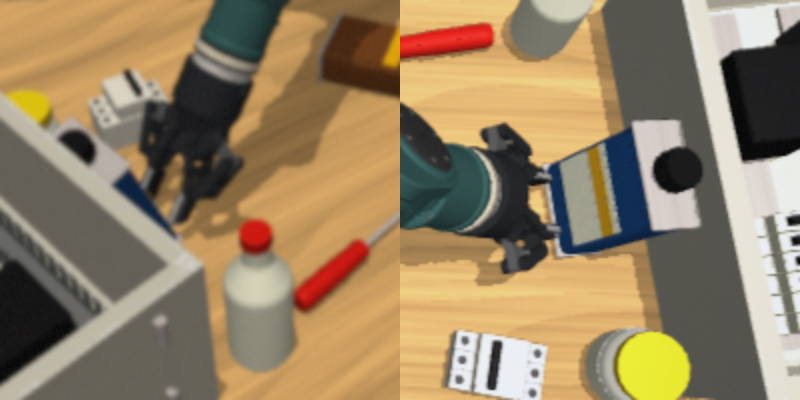

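Call:
{"api": "send_rows", "payload": {"moves": [0, 0.1, 0, 0, 0, 0, 0, 0.25, 0, 0, 0, 0, -0.05, 0.4, 0, 0, 0, 0, -0.1, 0.55, 0, 0, 0, 0, -0.1, 0.7, 0, 0, 0, 0]}}

```text
time: 17.8
tcp_pos: [0.5765, -0.105, 0.0213]
tool_rot: [-1.664, 0.703, -1.533]
contact_force: [0.2, -0.3, 0.2]
gripper_width: 0.504
```

```bash
python3 look.py m5
```

```text
17.8 [ 0.57654683 -0.10501213  0.02130657] [ 0.22608653 -0.27704777  0.21606345]
tcp n 0.10333246756102957
```

View pics/m5.png

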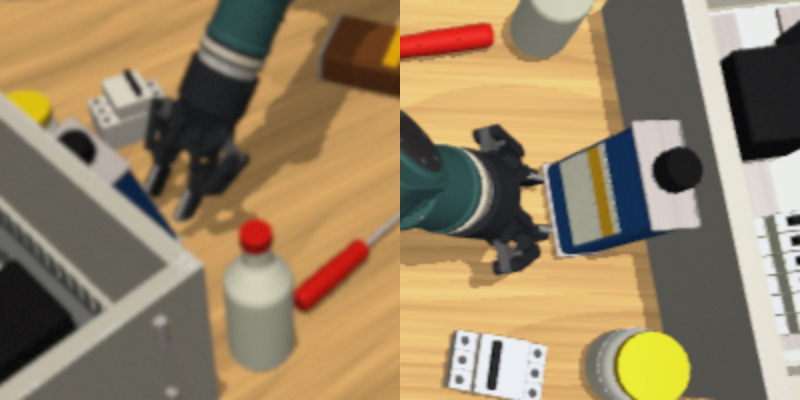

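Call:
{"api": "send_rows", "payload": {"moves": [0.05, -0.3, 0, 0, 0, 0, 0.1, -0.6, 0, 0, 0, 0, 0.15, -0.9, 0, 0, 0, 0, 0.2, -1.1, -0.1, 0, 0, 0, 0.2, -1.3, -0.1, 0, 0, 0]}}

```text
time: 18.52
tcp_pos: [0.5789, -0.1176, 0.02]
tool_rot: [-1.663, 0.703, -1.532]
contact_force: [-0.2, 2.0, -0.4]
gripper_width: 0.5
```

```bash
python3 look.py m6
```

```text
18.525 [ 0.57894395 -0.11760381  0.01995157] [-0.19454956  2.00685707 -0.38084801]
tcp n 0.09051915014943647
```

View pics/m6.png

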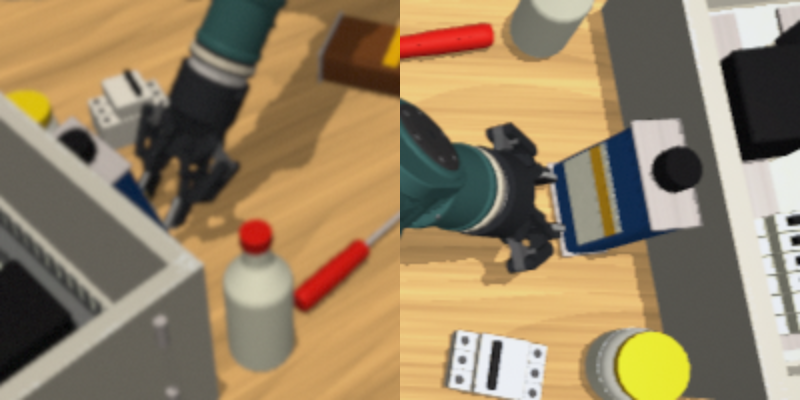

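Call:
{"api": "send_rows", "payload": {"moves": [0.05, -0.2, 0, 0, 0, 0, 0.1, -0.4, 0, 0, 0, 0, 0.1, -0.6, 0, 0, 0, 0, 0.1, -0.6, 0, 0, 0, 0, 0.1, -0.5, 0, 0, 0, 0]}}

```text
time: 19.25
tcp_pos: [0.5794, -0.1239, 0.0207]
tool_rot: [-1.664, 0.704, -1.534]
contact_force: [-0.3, 1.4, -0.4]
gripper_width: 0.499
```

Call:
{"api": "send_rows", "payload": {"moves": [0, 0.1, 0, 0, 0, 0, 0, 0.25, 0, 0, 0, 0, -0.05, 0.4, 0, 0, 0, 0, -0.1, 0.55, 0, 0, 0, 0, -0.1, 0.7, 0, 0, 0, 0]}}

```text
time: 19.88
tcp_pos: [0.5786, -0.1163, 0.0205]
tool_rot: [-1.664, 0.703, -1.533]
contact_force: [-0.5, -0.3, 0.1]
gripper_width: 0.5
```

```bash
python3 look.py m7
```

```text
19.875 [ 0.57857422 -0.11625681  0.02045028] [-0.46760727 -0.30970577  0.07540761]
tcp n 0.09190866759254496
```

View pics/m7.png

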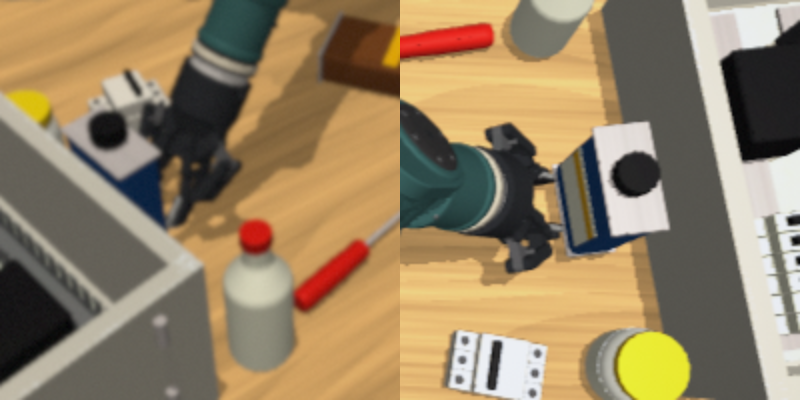

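Run:
```python
from h import *
c=optics.calibration('top');n=np.array([-.166,.986]);d=np.array([.986,.166]);w0=np.array([.598,-.2062])
for x,y in[(592,128),(615,237),(651,122),(668,229),]:
  P=onz(c,350+(x-400)/2,120+y/2,.155);print(P.round(4),n@(P[:2]-w0),d@(P[:2]-w0))
```

```text
[ 0.6223 -0.1217  0.155 ] 0.07927484079495313 0.03795963967988259
[ 0.5295 -0.1396  0.155 ] 0.07705260582879475 -0.05645952335282897
[ 0.6299 -0.1721  0.155 ] 0.028305508770946487 0.03706382004716334
[ 0.5382 -0.1838  0.155 ] 0.03201388263400856 -0.05522143258098873
```

Call:
{"api": "send_rows", "payload": {"moves": [0, -0.3, -0.2, 0, 0, 0, 0.1, -0.6, -0.4, 0, 0, 0, 0.1, -0.9, -0.6, 0, 0, 0, 0.2, -1.2, -0.6, 0, 0, 0, 0.2, -1.4, -0.6, 0, 0, 0]}}

```text
time: 20.6
tcp_pos: [0.5808, -0.13, 0.014]
tool_rot: [-1.663, 0.703, -1.532]
contact_force: [-0.0, 2.3, -0.5]
gripper_width: 0.501
```

Call:
{"api": "send_rows", "payload": {"moves": [0, -0.2, 0, 0, 0, 0, 0.05, -0.4, 0, 0, 0, 0, 0.1, -0.6, 0, 0, 0, 0, 0.1, -0.8, 0, 0, 0, 0, 0.15, -0.9, 0, 0, 0, 0]}}

```text
time: 21.22
tcp_pos: [0.5819, -0.1394, 0.0143]
tool_rot: [-1.664, 0.703, -1.533]
contact_force: [-0.5, 1.5, -1.7]
gripper_width: 0.501
```

```bash
python3 look.py n1
```

```text
21.225 [ 0.58194682 -0.13935771  0.01433247] [-0.53805367  1.46793479 -1.6926849 ]
tcp n 0.0685713214947615
```

View pics/n1.png

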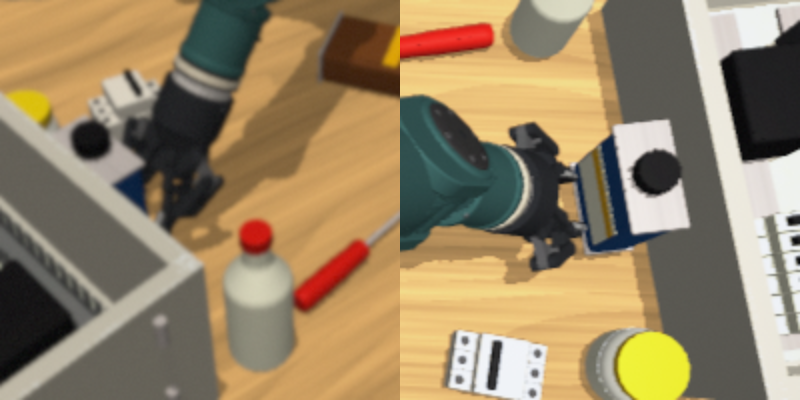

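Call:
{"api": "send_rows", "payload": {"moves": [0.05, -0.2, 0, 0, 0, 0, 0.05, -0.4, 0, 0, 0, 0, 0.1, -0.5, 0, 0, 0, 0, 0.1, -0.6, 0, 0, 0, 0, 0.1, -0.7, 0, 0, 0, 0]}}

```text
time: 21.95
tcp_pos: [0.5834, -0.146, 0.0143]
tool_rot: [-1.663, 0.703, -1.533]
contact_force: [1.3, 3.1, 1.0]
gripper_width: 0.499
```

Call:
{"api": "send_rows", "payload": {"moves": [0, -0.1, 0, 0, 0, 0, 0.05, -0.2, 0, 0, 0, 0, 0.05, -0.25, 0, 0, 0, 0, 0.05, -0.3, 0, 0, 0, 0, 0.05, -0.3, 0, 0, 0, 0]}}

```text
time: 22.58
tcp_pos: [0.5837, -0.1492, 0.0144]
tool_rot: [-1.664, 0.703, -1.533]
contact_force: [0.7, 1.4, 0.7]
gripper_width: 0.501
```

```bash
python3 look.py n2
```

```text
22.575 [ 0.58372281 -0.14917451  0.01435264] [0.69761709 1.41092265 0.68818631]
tcp n 0.05859715116831368
```

View pics/n2.png

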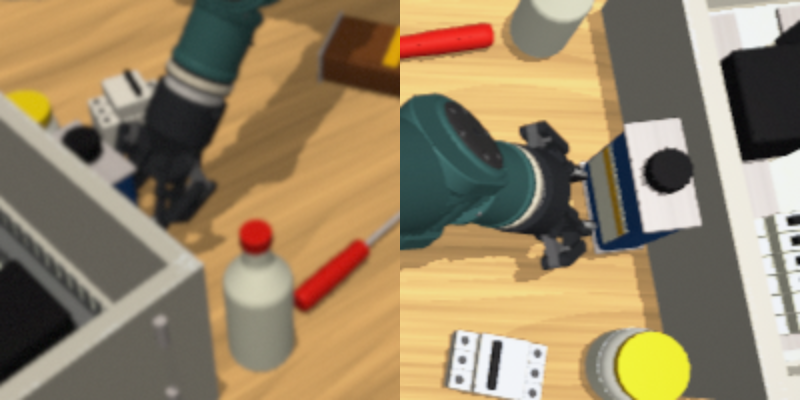

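Call:
{"api": "send_rows", "payload": {"moves": [0, -0.1, 0, 0, 0, 0, 0.05, -0.15, 0, 0, 0, 0, 0.05, -0.2, 0, 0, 0, 0, 0.05, -0.25, 0, 0, 0, 0, 0.05, -0.3, 0, 0, 0, 0]}}

```text
time: 23.3
tcp_pos: [0.5841, -0.1519, 0.0142]
tool_rot: [-1.664, 0.703, -1.532]
contact_force: [-0.7, 4.4, 2.0]
gripper_width: 0.497
```

Call:
{"api": "send_rows", "payload": {"moves": [0, -0.05, 0, 0, 0, 0, 0, -0.1, 0, 0, 0, 0, 0, -0.15, 0, 0, 0, 0, 0, -0.2, 0, 0, 0, 0, 0, -0.2, 0, 0, 0, 0]}}

```text
time: 23.92
tcp_pos: [0.5842, -0.1522, 0.0137]
tool_rot: [-1.663, 0.703, -1.53]
contact_force: [-2.9, 7.3, 3.0]
gripper_width: 0.5
```

Call:
{"api": "send_rows", "payload": {"moves": [0, -0.05, 0, 0, 0, 0, 0, -0.1, 0, 0, 0, 0, 0, -0.1, 0, 0, 0, 0, 0, -0.1, 0, 0, 0, 0, 0, -0.1, 0, 0, 0, 0]}}

```text
time: 24.55
tcp_pos: [0.5843, -0.1523, 0.0134]
tool_rot: [-1.662, 0.702, -1.528]
contact_force: [-3.0, 9.9, 5.1]
gripper_width: 0.502
```

```bash
python3 look.py n3
```

```text
24.55 [ 0.58434201 -0.15230643  0.01336696] [-3.03798676  9.92217659  5.08403259]
tcp n 0.055406286580516245
```

View pics/n3.png

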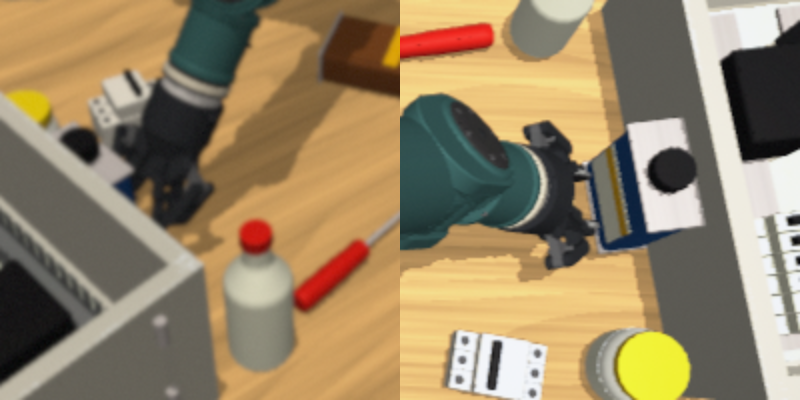

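Run:
```python
from h import *
c=optics.calibration('top');n=np.array([-.166,.986]);d=np.array([.986,.166]);w0=np.array([.598,-.2062])
t=optics.capture('top')[:,:,::-1];cv2.imwrite('pics/n4.png',cv2.resize(t[160:260,430:530],None,fx=6,fy=6,interpolation=2))
for x,y in[(627,125),(647,233),(684,118),(704,225),]:
  P=onz(c,350+(x-400)/2,120+y/2,.155);print(P.round(4),n@(P[:2]-w0),d@(P[:2]-w0))
```

```text
[ 0.6263 -0.1516  0.155 ] 0.04915037361305868 0.036943210856506835
[ 0.5341 -0.1662  0.155 ] 0.05001422239760362 -0.05639646507309071
[ 0.6347 -0.2004  0.155 ] -0.0003865678826809986 0.037121304223225765
[ 0.5429 -0.2139  0.155 ] 0.001566832304150007 -0.05556171482120787
```

View pics/n4.png

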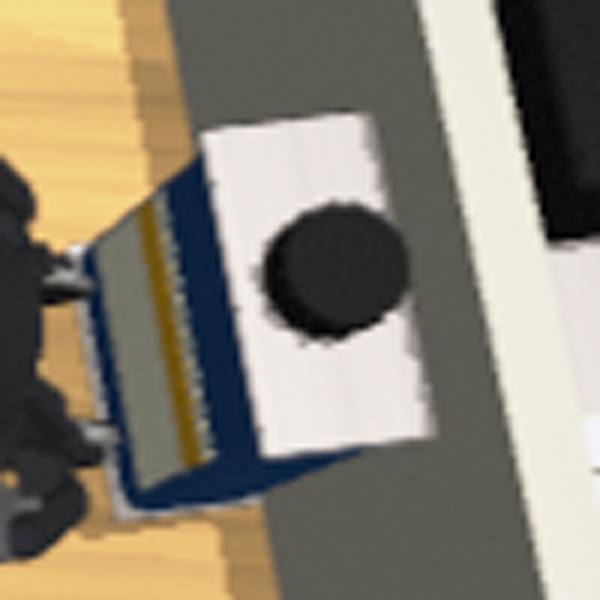

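Call:
{"api": "send_rows", "payload": {"moves": [0, 0, 0.1, 0, 0, 0, 0, 0, 0.15, 0, 0, 0, 0, 0, 0.2, 0, 0, 0, 0, 0, 0.2, 0, 0, 0, 0, 0, 0.2, 0, 0, 0]}}

```text
time: 25.32
tcp_pos: [0.5843, -0.1522, 0.0145]
tool_rot: [-1.662, 0.703, -1.527]
contact_force: [-1.3, 6.6, -2.7]
gripper_width: 0.5
```

Call:
{"api": "send_rows", "payload": {"moves": [0, 0.1, -0.1, 0, 0, 0, 0, 0.3, -0.1, 0, 0, 0, -0.1, 0.6, -0.1, 0, 0, 0, -0.2, 1.2, -0.1, 0, 0, 0, -0.4, 2.4, 0, 0, 0, 0]}}

```text
time: 25.95
tcp_pos: [0.5798, -0.1315, 0.0167]
tool_rot: [-1.664, 0.704, -1.535]
contact_force: [-0.2, 0.2, -0.5]
gripper_width: 0.498
```

Call:
{"api": "send_rows", "payload": {"moves": [-0.4, 2.5, 1, 0, 0, 0, -0.8, 5, 2, 0, 0, 0, -1.2, 7.5, 4, 0, 0, 0, -1.6, 10, 7, 0, 0, 0, -1.6, 10, 10, 0, 0, 0]}}

```text
time: 26.58
tcp_pos: [0.5643, -0.0273, 0.1165]
tool_rot: [-1.664, 0.7, -1.528]
contact_force: [1.0, -1.1, -0.1]
gripper_width: 0.501
```

```bash
python3 look.py p
python3 - <<'E'
from h import *
t=optics.capture('top')[:,:,::-1];cv2.imwrite('pics/p4.png',cv2.resize(t[160:260,430:530],None,fx=6,fy=6,interpolation=2))
w=optics.capture('wrist')[:,:,::-1];cv2.imwrite('pics/pw.png',w)
E
```

```text
26.575 [ 0.56429595 -0.02727154  0.11646378] [ 0.97905661 -1.08629314 -0.14935564]
tcp n 0.1820183348754796
```

View pics/p.png

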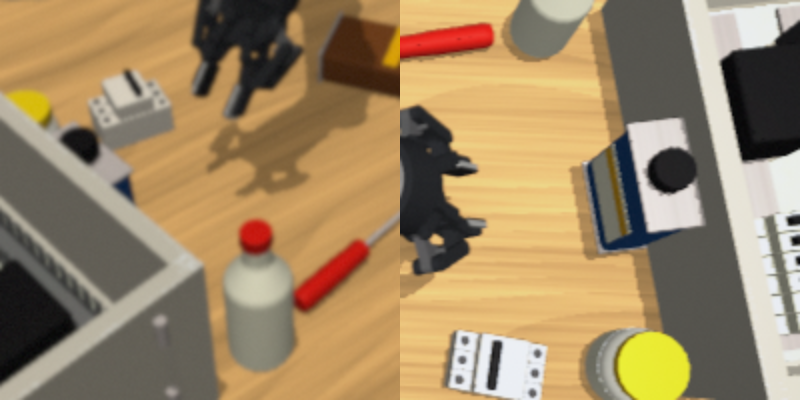

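View pics/p4.png

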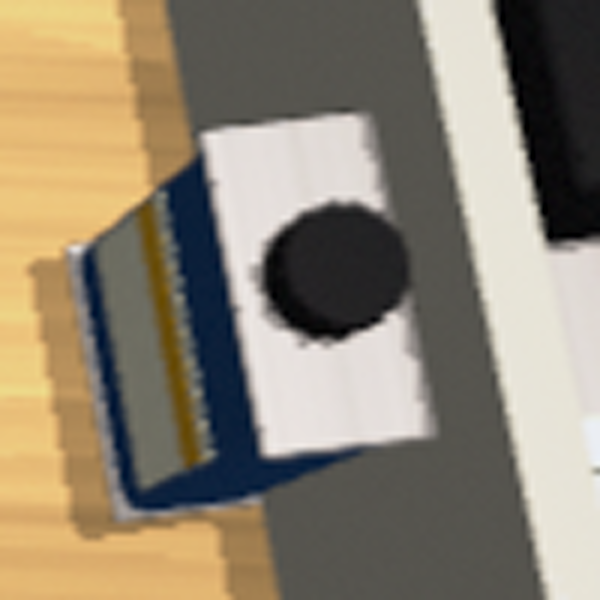

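View pics/pw.png

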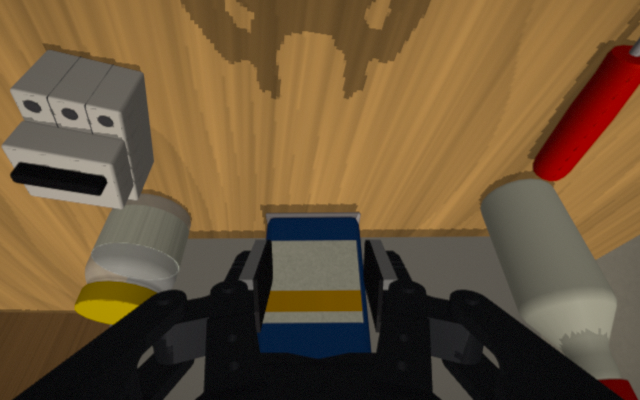

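Run:
```python
from h import *
c=optics.calibration('top');n=np.array([-.166,.986]);w0=np.array([.598,-.2062])
for x,y,z in[(70,248,.0),(118,522,.0),(203,130,.155),(265,458,.155)]:
  P=onz(c,430+x/6,160+y/6,z);print(P.round(4),n@(P[:2]-w0))
a=cv2.imread('pics/a_top.png');b=optics.capture('top')[:,:,::-1]
o=robot.get_obs();print(o['time'],o['contact_force'],abs(o['qvel']).max())
df=cv2.absdiff(a,b).max(2)
for nm,(x0,x1,y0,y1) in dict(bottle=(400,450,90,152),jar=(442,497,282,326),breaker=(372,426,283,322),driver=(300,398,130,156)).items(): print(nm,(df[y0:y1,x0:x1]>40).sum())
```

```text
[ 0.6274 -0.1539  0.    ] 0.04665904725509415
[ 0.5349 -0.1688  0.    ] 0.04733576509431586
[ 0.6278 -0.1522  0.155 ] 0.04831004593050032
[ 0.5344 -0.1674  0.155 ] 0.04885961717710838
26.825 [ 0.69850021 -0.7692138   0.11124918] 0.018602748461854886
bottle 0
jar 0
breaker 0
driver 0
```

The tin stands flush and parallel to the wall, and nothing else has moved.

```bash
python3 -c "
from rig import robot
print(robot.hand_in())"
```

```text
the job is handed in; nothing more can be done
None
```

I handed the job in at about 27 s of the 61 s allowed, with the blue tin standing flat against the enclosure between the bottle and the jar. `hand_in` reports no verdict.

**What I did:**
- I gripped the cap and tipped the tin to about 37° from vertical, with its foot on or very near the bench.
- I dragged it to the wall and released it there, so it leaned on its own.
- I pushed the foot in with the fingertips, and the top slid up the wall through about 25° to 17°. My first back-off came too early and the tin was still leaning. I pushed it further, and it rocked onto its base.
- I slid it home and pressed. My hand force peaked at about 10.4 N horizontally, and bench friction carried part of that.
- I then backed off.

**Last checks (top camera):**
- **Upright:** the outer face is 48–49 mm from the wall at the top and about 47 mm at the base, against 50 mm expected for a tin flush with the wall. The 1.5–3 mm difference is about the calibration error.
- **Parallel:** the face is within about 0.5° of the wall line.
- **Released:** the tin did not move when the fingers left it.
- **Other things:** there was no pixel change at the bottle, jar, driver or breaker.

**Not measured directly:** I had no reading of the tin-to-wall force. My estimate is roughly 4 to 10 N during the press. The contact while the tin leaned is inferred from the pictures and statics.

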